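Shut the calibrator case and fasten its hasp

TASK

Put the calibrator case away safely: push its lid fully shut, and after that swing the steel hasp on the lid over the front edge and down over the catch, until it lies flat on the lid. Leave the flask, wrench and gauge around it where they are.

Things in the scene. Friction and masses are not known exactly. Their poses are not given: they have to be found in the camera images.
- case: Grey plastic instrument case, 190 mm deep (its x), 280 mm wide (its y), body 115 mm high, 140 mm with the lid shut. Heavy, does not move. It stands with its front away from the robot. Origin: centre of its underside, on the bench; x points from the front (hasp and catch, x = -95 mm) to the back (hinge side, x = +95 mm, near the robot), z up. What lies inside is below the rim.
- lid (a joint): Opening angle of the lid, rad: 0 = shut; grows as it opens, up to 1.2. The lid is a slab 190 x 280 x 25 mm; its hinge runs along the case's y at case x = +95 mm, z = 115 mm (lower back edge of the lid). Stiff hinge: the lid stays where it is left; 3 to 7 N square on its top closes it. When it is far open, push it along its arc: a push straight down may jam by friction.
- lid_front (a point): Middle of the upper edge of the lid's front side (at case x = -95, y = 0, z = 140 mm when shut).
- hasp (a joint): Angle of the hasp relative to the lid, rad: 0 = closed, one leg flat over the lid's top and the other down the case front round the catch; 1.57 = the top leg stands straight up off the lid; 3.0 = folded back over the lid. Pin along the case's y at case x = -50, y = 0, z = 148 mm with the lid shut. Stiff hinge: it stays where it is left; about 3 N at mid-leg turns it.
- hasp_corner (a point): Middle of the bend of the hasp (outer edge), an L-shaped steel strap 56 mm wide and 6 mm thick. Top leg: 59 mm from pin to bend; second leg at a right angle, 70 mm long, with a window for the catch. Closed: the upper face lies 151 mm over the bench, the bend at case x = -109 mm, the end 77 mm over the bench. Folded back, push it at or above the bend: pushed low, near the pin, it jams.
- case_catch (a point): Outermost point of the catch: a steel padlock eye, 6 mm wide and 22 mm high, fixed on the middle of the case front and standing 19 mm out of it, 105 mm over the bench. The closed hasp's window lies round it.
- flask: Dark steel drinking flask, upright, 72 mm diameter, 200 mm high; origin under its centre. A bystander.
- wrench: Steel wrench 170 mm long lying on the bench beside the case (on its +y side), along its own x; origin under its middle. A bystander.
- gauge: Round black gauge, 84 mm diameter, 36 mm high, lying on its back beside the case (on its -y side), with a brass stem; origin under its centre. A bystander.

How it is judged:
On the way, in this order (a step that is already met when the one before it is completed fails the run):
1. the lid is shut (value of joint lid below 0.05 rad), for 0.2 s.
2. with the lid shut, the hasp is down over the catch (value of joint lid below 0.05 rad and value of joint hasp below 0.12 rad), for 0.2 s.
At the end, for the whole second after the job is handed in: The lid is shut (within 0.05 rad) and the hasp lies at rest over the catch, flat on the lid (within 0.12 rad, some 7 mm at its bend) (all of step 2 and velocity of joint hasp below 0.05 rad/s); the robot touches nothing.
It fails at once if the flask is shoved more than 40 mm from its place (distance of flask from where it was at the start of the episode above 0.04 m).
It fails at once if the wrench is shoved more than 40 mm from its place (distance of wrench from where it was at the start of the episode above 0.04 m).
It fails at once if the gauge is shoved more than 40 mm from its place (distance of gauge from where it was at the start of the episode above 0.04 m).
It also fails if it takes over 51 s, if anything falls off the work surface, if the arm or the gripper's body presses on something with over 40 N, if the wrist force passes 120 N, or if a joint passes its speed limit or range.

ROBOT

A 6-joint arm with a two-finger parallel gripper is mounted at the origin on the work surface. World frame = base frame: x ahead of the robot, y to its left, z up, the work surface at z = 0. Lengths are in m, angles in rad, forces in N, time in s.
With the tool pointing down it reaches from about 0.3 to 0.875 m from the base axis. Payload 6.4 kg.
Tool frame: the origin (TCP) lies between the finger pads; the fingertips stand 25 mm ahead of it and the grasp point (between the pads) lies 6 mm ahead of it; z points along the fingers, y is the line along which they close (so a half turn about z gives the same grasp; the last joint's range is limited). The gripper opens to 85 mm and grips with 20 to 120 N. Pads are 22 mm wide; open, the fingers measure 114 mm over their backs; the gripper's body (76 mm by 85 mm) begins 54 mm behind the grasp point. The pads swing forward as they close: fully open they stand 13 mm farther back than shut.
Start: joints at [-1.357, 0.181, 1.607, -0, 1.354, -0.206], TCP at [0.234, -0.525, 0.256] pointing down, gripper open.
Joint ranges: [-2.99, 2.99], [-0.89, 2.07], [0.3, 2.58], [-1.14, 4.28], [0, 2.63], [-3.12, 3.12]. Speed limits (rad/s): [2.57, 2.57, 3.01, 3.14, 3.14, 3.14].

INTERFACE

Orientations are given as a unit quaternion [w, x, y, z].
In Python, from bench import ctrl gives the robot as it stands.
- The arm moves only by the tool servo_tool, never from a script. Its argument "series" is text: rows parted by semicolons, each of 7 numbers parted by spaces: the gripper command: -1 is fully open, 1 is shut, values between are in proportion, then the shift along the tool's x, y, z in m, then the turn, a rotation vector about the tool's x, y, z in degrees. A call has 1 to 12 rows; each row is the pose to reach, as a shift and turn from the pose commanded when the call began, along the tool's axes at that moment; what a row does not reach only later rows make up. A row lasts 1/12 s, in which the tool goes at most 41.7 mm and 7.16 degrees, less where a joint would pass 70% of its speed; a pose out of reach is approached as far as the arm can. A call with a gripper value outside its range is refused whole. The fingers move at their own pace and stop on an object; the grip force is fixed at half the most. Time passes only in rows, so rows that repeat a pose let the fingers close. It gives the time, the measured TCP pose, the force, the opening and the grip force at its end, in the units of the state.
- ctrl.get_obs(): the state, without advancing time (a new reading comes with each control period).
- ctrl.camera(name): name is "scene" or "top"; returns a dict with "img" (480x640x3 uint8, red, green, blue), "z_map" (480x640 float32, m along the optical axis (not along the pixel's ray), 0 where there is no reading), "fovy" (degrees; the focal length in pixels is half the picture's height over the tangent of half this angle, whatever the lens; pixels are square), "cx", "cy" (the principal point, pixels), "k1" (the pictures are not rectified: a ray, as slopes to the right and down, at radius r is drawn at 1 + k1 r^2 times it, then the intrinsics apply), "extrinsics" (4x4, takes a point from camera to world coordinates). Camera axes: x right, y down, z forward; pixel columns grow to the right and rows downward; lengths in m; the calibration is good to about 2 mm. A picture is of the moment at which its call begins.
- ctrl.hand_in(): hands the job in; it is judged then, once.
The state is a dict: "time_s": time; "q": joint angles; "dq": joint speeds; "joint_efforts": joint torques, N m; "eef_pos": TCP position; "eef_rot": TCP orientation; "wrist_force": force on the tool from outside, world axes, zero at the start; "torque": the same for the moment, N m; "opening": opening from 0.0 (shut) to 1.0 (fully open); "grasp_force": force on a finger pad.
Only numpy, scipy, OpenCV 4.12 (cv2) and the standard library are available. Lean on these libraries where they do the work, as an engineer would, in place of code of your own. Each camera call takes 0.05 s, during which the arm holds its last target. There are 200 camera calls.

## Working session

There is one attempt and no reset: what is moved stays moved. The work goes in short steps, Python scripts to look and compute and a tool call to move; the robot and the scene stay as the last step left them, time stands still between calls to the robot, and variables do not carry over. Pictures are saved under pics/ and viewed, at most 10 in all, crops included, and the job is handed in when it is done.

Besides the shell and the picture viewer there is one more tool, called after "Call:" by a JSON object that holds its "op" and its "data", one argument or row to a line. servo_tool: Moves the arm, as the interface text tells. Its arguments: {"type":"object","properties":{"series":{"type":"string"}},"required":["series"]}

```bash
mkdir -p pics; ls; cat > h.py <<'E'
import numpy as np, cv2
from bench import ctrl
def cloud(c):
    h,w=c["z_map"].shape; f=h/2/np.tan(np.radians(c["fovy"])/2)
    K=np.array([[f,0,c["cx"]],[0,f,c["cy"]],[0,0,1.]])
    u,v=np.meshgrid(np.arange(w),np.arange(h))
    p=cv2.undistortPoints(np.stack([u,v],-1).reshape(-1,1,2).astype(float),K,np.array([c["k1"],0,0,0,0.])).reshape(h,w,2)
    z=c["z_map"]; P=np.dstack([p[...,0]*z,p[...,1]*z,z])
    E=np.array(c["extrinsics"]); W=P@E[:3,:3].T+E[:3,3]; W[z==0]=np.nan
    return W
E
python3 - <<'E'
from h import *
for n in ("scene","top"):
    c=ctrl.camera(n); cv2.imwrite(f"pics/{n}0.png",c["img"][...,::-1]); np.savez(f"{n}0.npz",**c)
    print(n,c["fovy"],c["cx"],c["cy"],c["k1"],np.round(c["extrinsics"],3).tolist(),(c["z_map"]==0).mean())
print(ctrl.get_obs())
E
```

```text
pics
scene 52.066840684715274 320.2960066391151 242.92384963906906 -0.11866254760296822 [[0.039, 0.899, -0.436, 1.036], [0.999, -0.034, 0.019, 0.129], [0.002, -0.436, -0.9, 1.045], [0.0, 0.0, 0.0, 1.0]] 0.00392578125
top 43.57623615989779 313.6339931958336 234.43493210734363 -0.092834825780629 [[-0.011, -0.997, 0.077, 0.442], [-1.0, 0.01, -0.01, 0.152], [0.009, -0.077, -0.997, 1.674], [0.0, 0.0, 0.0, 1.0]] 0.0037923177083333333
{'time_s': 0.1, 'q': array([-1.35732222e+00,  1.81467078e-01,  1.60788490e+00, -1.09955397e-05,
        1.35381469e+00, -2.06310224e-01]), 'dq': array([-1.10201821e-03, -3.21356186e-03, -1.98448446e-03, -6.82220678e-04,
        1.34979622e-05,  3.79697514e-04]), 'joint_efforts': array([-8.45852105e-05, -4.45876908e+01, -3.52239883e+01, -3.95478792e-04,
        4.12226625e-03,  1.30140063e-05]), 'eef_pos': array([ 0.234259  , -0.52462259,  0.2554852 ]), 'eef_rot': array([-7.86981618e-04,  9.78052838e-01,  2.08355529e-01, -8.18689097e-06]), 'wrist_force': array([-0.7619145 , -0.11957531, -0.23891857]), 'torque': array([0.00273321, 0.01256957, 0.0283221 ]), 'grasp_force': 0.0, 'opening': 0.9979507215330291}
```

View pics/scene0.png

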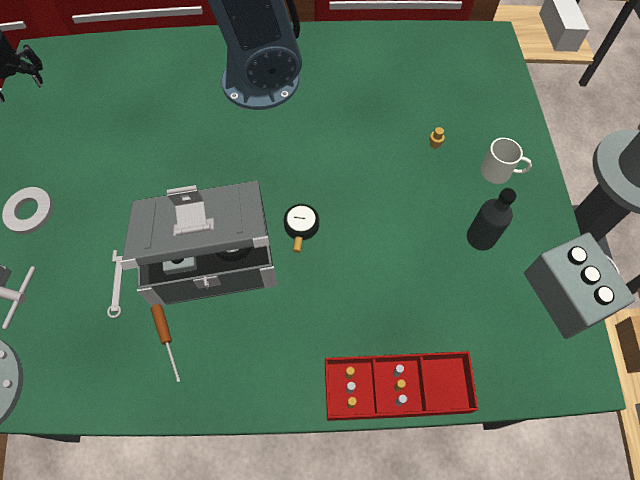

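View pics/top0.png

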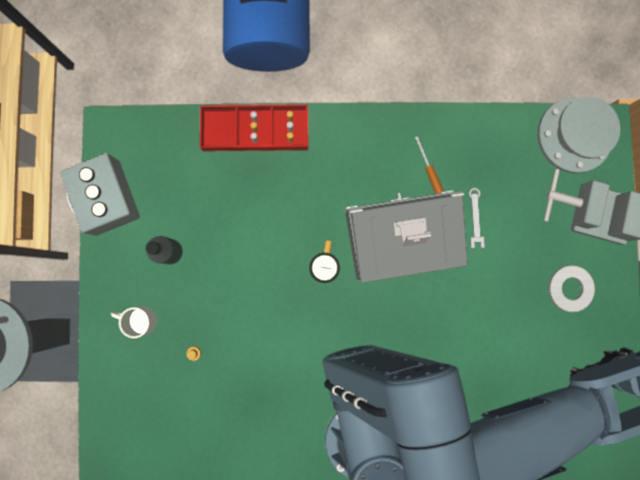

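The scene view shows the case at about (130–275, 182–305) with the lid part open and the hasp folded back on it (190, 210). The wrench is at (115, 285) and the gauge at (302, 220). The top view shows the lid at (350–465, 195–280), the hasp at (410, 230) and the catch at (400, 196). Next I'll measure with depth and rays.

```bash
cat > m.py <<'E'
from h import *
s=dict(np.load("scene0.npz")); t=dict(np.load("top0.npz"))
Ws,Wt=cloud(s),cloud(t)
def near(W): return (abs(W[...,0]-.52)<.25)&(abs(W[...,1]+.08)<.25)
# lid plane from both (grey, not hasp)
for n,W,box in(("s",Ws,(125,180,275,260)),("t",Wt,(345,190,470,285))):
    m=np.zeros(W.shape[:2],bool); a,b,c,d=box; m[b:d,a:c]=1; m&=W[...,2]>.11
    P=W[m]; best=None; r=np.random.default_rng(0)
    for i in range(400):
        q=P[r.choice(len(P),3,False)]; nn=np.cross(q[1]-q[0],q[2]-q[0]); nn/=np.linalg.norm(nn)+1e-12
        k=abs((P-q[0])@nn)<.003
        if best is None or k.sum()>best.sum(): best=k
    Q=P[best]; ce=Q.mean(0); nn=np.linalg.svd(Q-ce,full_matrices=False)[2][2]; nn*=np.sign(nn[2])
    h=(P-ce)@nn
    print(n,len(P),len(Q),"n",nn.round(4),"tilt",np.arccos(nn[2]).round(3),"yaw of downslope",np.degrees(np.arctan2(nn[1],nn[0])).round(2))
    pts=np.argwhere(m)[best][:,::-1].astype(np.float32)
    bx=cv2.approxPolyDP(cv2.convexHull(pts.astype(np.int32)),6,True)[:,0]
    for u,v in bx: print("  corner",u,v,np.nanmedian(W[v-1:v+2,u-1:u+2].reshape(-1,3),0).round(4))
    A=np.array([nn[0],nn[1],0]);A/=np.linalg.norm(A)
    H=P[h>.006]; print("  hasp pts",len(H),"h pct",np.percentile(h[h>.006],[5,50,95]).round(4),"min",H.min(0).round(3),"max",H.max(0).round(3))
# bystanders
for n,W in(("s",Ws),("t",Wt)):
    k=near(W)&(W[...,2]>.02)&(W[...,2]<.05)
    cnt,lab,st,ce=cv2.connectedComponentsWithStats(k.astype(np.uint8))
    for i in range(1,cnt):
        if st[i,4]>60: print(n,"z2-5cm",st[i].tolist(),np.median(W[lab==i],0).round(3))
E
python3 m.py
python3 - <<'E'
import cv2
a=cv2.imread("pics/scene0.png")[170:320,90:330]
b=cv2.imread("pics/top0.png")[180:300,310:500]
a=cv2.resize(a,None,fx=3.3,fy=3.3,interpolation=cv2.INTER_CUBIC)
cv2.imwrite("pics/a.png",a)
E
```

```text
s 8943 6225 n [-0.3684 -0.0534  0.9281] tilt 0.381 yaw of downslope -171.76
  corner 257 181 [0.4399 0.0137 0.1374]
  corner 266 237 [0.6121 0.0442 0.2064]
  corner 125 259 [ 0.6493 -0.2254  0.2078]
  corner 132 201 [ 0.3963 -0.3153  0.0019]
  hasp pts 1403 h pct [0.0101 0.0328 0.0991] min [ 0.528 -0.138  0.199] max [ 0.598 -0.067  0.285]
t 8488 4634 n [-0.3566 -0.0524  0.9328] tilt 0.369 yaw of downslope -171.64
  corner 466 265 [ 0.4779 -0.2889  0.0089]
  corner 363 282 [0.4373 0.0097 0.14  ]
  corner 350 211 [0.6146 0.0454 0.2035]
  corner 463 193 [ 0.6582 -0.2346  0.1999]
  hasp pts 842 h pct [0.0062 0.0205 0.1004] min [ 0.45  -0.236  0.148] max [0.634 0.038 0.288]
s z2-5cm [284, 203, 35, 47, 976] [0.486 0.107 0.035]
s z2-5cm [146, 278, 131, 66, 1020] [ 0.664 -0.165  0.028]
t z2-5cm [426, 165, 18, 29, 197] [ 0.721 -0.205  0.025]
t z2-5cm [309, 241, 31, 42, 765] [0.479 0.108 0.035]
```

View pics/a.png

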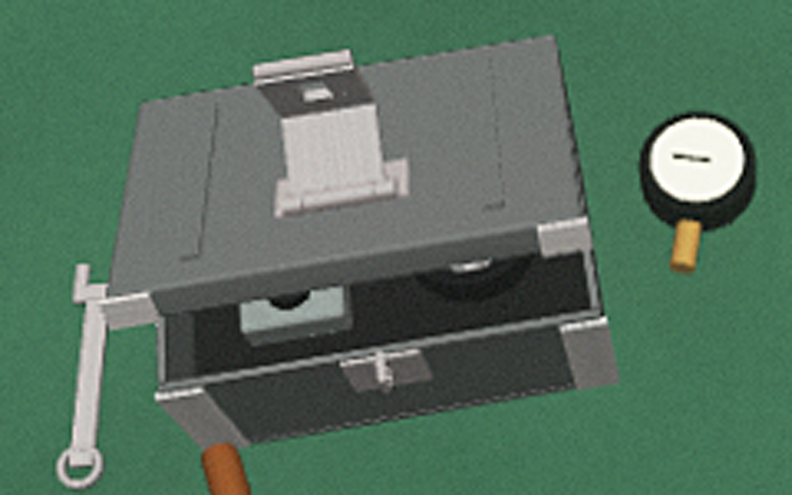

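The crop shows the lid open by roughly 0.37 rad. The hasp is folded back: its bend is at about scene px (190, 203), and its second leg rises to (182, 187). The catch is at about (206, 282). Now I'll refine the case frame and the hasp angle.

```bash
cat > m2.py <<'E'
from h import *
s=dict(np.load("scene0.npz")); t=dict(np.load("top0.npz"))
R={}
for n,c,box in(("s",s,(120,175,280,260)),("t",t,(340,185,475,290))):
    W=cloud(c); m=np.zeros(W.shape[:2],bool); a,b,cc,d=box; m[b:d,a:cc]=1; m&=W[...,2]>.12
    P=W[m]; k=np.ones(len(P),bool)
    nn0=np.array([-.362,-.053,.931]); k=abs((P-np.array([.53,-.09,.172]))@nn0)<.02
    for it in range(8):
        ce=P[k].mean(0); nn=np.linalg.svd(P[k]-ce,full_matrices=False)[2][2]; nn*=np.sign(nn[2]); k=abs((P-ce)@nn)<.004
    th=np.arccos(nn[2]); mask=np.zeros(m.shape,np.uint8); mask[tuple(np.argwhere(m)[k].T)]=255
    mask=cv2.morphologyEx(mask,cv2.MORPH_CLOSE,np.ones((15,15)))
    Q=P[k]; yaw=np.arctan2(nn[1],nn[0])
    # in-plane coords, min-area rect
    ex=np.array([np.cos(yaw),np.sin(yaw),0]);ey=np.array([-ex[1],ex[0],0]);sx=np.cross(ey,nn)
    uv=np.stack([(Q-ce)@sx,(Q-ce)@ey],1).astype(np.float32)
    for i in (0,1): print(n,"extent",np.percentile(uv[:,i],[.5,99.5]).round(4))
    rc=cv2.minAreaRect(uv[(abs(uv-np.median(uv,0))<[.12,.16]).all(1)]); print(n,"rect",rc,"tilt",th,"yaw",np.degrees(yaw))
    f=ce+sx*rc[0][0]+ey*rc[0][1]; # lid top centre
    # lid top centre -> hinge: +95 along sx, -25 nn
    ang=rc[2]; 
    hin=f+.095*sx-.025*nn; o=hin-.095*ex; print(n,"hinge z",hin[2],"origin",o)
    h=(P-ce)@nn; H=P[(h>.012)]; rel=np.stack([(H-f)@sx,(H-f)@ey,(H-f)@nn],1)
    rel=rel[(abs(rel[:,1])<.05)&(rel[:,2]<.13)]
    # lid frame, closed-case x,z
    for lo in np.arange(.012,.115,.008):
        q=rel[(rel[:,2]>=lo)&(rel[:,2]<lo+.008)]
        if len(q)>5: print("   z",round(.14+lo+.004,3),"x pct",np.percentile(q[:,0],[5,50,95]).round(4),"y",np.percentile(q[:,1],[5,50,95]).round(3),len(q))
W=cloud(s); print("catch",[W[v,u].round(4).tolist() for u,v in((206,282),(206,280),(207,284))])
E
python3 m2.py
```

```text
s extent [-0.081   0.1068]
s extent [-0.1357  0.1403]
s rect ((0.013855785131454468, 0.0013673752546310425), (0.19443443417549133, 0.2804660201072693), 0.19046707451343536) tilt 0.382187165533588 yaw -171.86679454195564
s hinge z 0.11555685127383111 origin [ 0.56017439 -0.10335347  0.11555685]
   z 0.156 x pct [-0.053  -0.0422 -0.0343] y [-0.025  0.003  0.029] 244
   z 0.164 x pct [-0.0365 -0.0296 -0.0223] y [-0.025  0.001  0.027] 205
   z 0.172 x pct [-0.0249 -0.0179 -0.0115] y [-0.024  0.001  0.027] 198
   z 0.18 x pct [-0.0141 -0.0093 -0.0062] y [-0.025  0.002  0.029] 122
   z 0.188 x pct [-0.0155 -0.0125 -0.0094] y [-0.026 -0.002  0.025] 47
   z 0.196 x pct [-0.0206 -0.0182 -0.0154] y [-0.024  0.001  0.025] 60
   z 0.204 x pct [-0.0261 -0.0226 -0.0165] y [-0.026  0.004  0.026] 54
   z 0.212 x pct [-0.0315 -0.0288 -0.0261] y [-0.026 -0.007  0.027] 39
   z 0.22 x pct [-0.038  -0.0347 -0.0316] y [-0.025 -0.006  0.026] 49
   z 0.228 x pct [-0.0425 -0.0407 -0.0369] y [-0.025  0.     0.025] 60
   z 0.236 x pct [-0.0446 -0.0418 -0.0369] y [-0.024  0.002  0.027] 143
   z 0.244 x pct [-0.
[... 583 characters left out ...]
22  -0.0003  0.0016] y [-0.027 -0.012  0.024] 20
   z 0.188 x pct [-0.0064 -0.0029 -0.0017] y [-0.027 -0.004  0.025] 26
   z 0.196 x pct [-0.0166 -0.0102 -0.0068] y [-0.027 -0.     0.025] 30
   z 0.204 x pct [-0.0191 -0.015  -0.0119] y [-0.027  0.001  0.026] 33
   z 0.212 x pct [-0.0247 -0.0203 -0.0179] y [-0.028 -0.011  0.024] 19
   z 0.22 x pct [-0.0311 -0.0243 -0.0234] y [-0.024 -0.001  0.023] 8
   z 0.228 x pct [-0.0416 -0.0394 -0.0327] y [-0.028 -0.006  0.025] 15
   z 0.236 x pct [-0.0415 -0.0387 -0.0323] y [-0.026 -0.004  0.023] 63
   z 0.244 x pct [-0.0414 -0.0368 -0.0335] y [-0.019  0.003  0.026] 46
catch [[0.6655, -0.0867, 0.1176], [0.6605, -0.0873, 0.116], [0.6678, -0.0857, 0.112]]
```

```bash
cat >> h.py <<'E'
from scipy.spatial.transform import Rotation as Ro
O=np.array([.560,-.104,0]); YAW=np.radians(-171.77)
ex=np.array([np.cos(YAW),np.sin(YAW),0]); ey=np.array([-ex[1],ex[0],0]); ez=np.array([0,0,1.])
def tip2w(x,y,z): return O+ex*x+ey*y+ez*z
def target(x,y,z,tilt):   # mm of tip centre, deg
    t=np.radians(tilt); d=-ex*np.sin(t)-ez*np.cos(t)   # tool z
    tx=-ex*np.cos(t)+ez*np.sin(t)
    R=np.stack([tx,np.cross(d,tx),d],1)
    return tip2w(x/1e3,y/1e3,z/1e3)-.025*d,R
def rel(wps,o=None):
    o=o or ctrl.get_obs(); w,x,y,z=o["eef_rot"]; R0=Ro.from_quat([x,y,z,w]).as_matrix(); p0=o["eef_pos"]
    d=R0[:,2]; tip=p0+.025*d-O
    print("t",round(o["time_s"],2),"tip case mm",(1e3*np.array([tip@ex,tip@ey,tip[2]])).round(1),"F",o["wrist_force"].round(1),"open",round(o["opening"],2),"q",o["q"].round(2))
    for wp in wps:
        p,R=target(*wp); s=R0.T@(p-p0); rv=np.degrees(Ro.from_matrix(R0.T@R).as_rotvec())
        print(wp,"->",s.round(4),rv.round(1))
E
python3 - <<'E'
from h import *
rel([(-55,85,300,0),(-58,85,225,0)])
E
```

```text
t 0.1 tip case mm [382.6 369.6 230.5] F [-0.8 -0.1 -0.2] open 1.0 q [-1.36  0.18  1.61 -0.    1.35 -0.21]
(-55, 85, 300, 0) -> [ 0.4987 -0.1547 -0.0691] [-0.1 -0.  15.8]
(-58, 85, 225, 0) -> [ 0.5015 -0.1537  0.0059] [-0.1 -0.  15.8]
```

Call:
{"op": "servo_tool", "data": {
  "series": "1 0.03 -0.01 -0.03 0 0 4; 1 0.07 -0.02 -0.06 0 0 10; 1 0.1 -0.03 -0.07 0 0 15.8; 1 0.5 -0.155 -0.07 0 0 15.8; 1 0.5 -0.155 -0.07 0 0 15.8; 1 0.5 -0.155 -0.07 0 0 15.8; 1 0.5 -0.155 -0.07 0 0 15.8; 1 0.5 -0.155 -0.07 0 0 15.8; 1 0.5 -0.155 -0.07 0 0 15.8; 1 0.5 -0.155 -0.07 0 0 15.8; 1 0.5 -0.155 -0.07 0 0 15.8; 1 0.5 -0.155 -0.07 0 0 15.8"
}}

```text
time_s: 1.1
eef_pos: [0.5943, -0.2084, 0.3258]
eef_rot: [-0.0, 0.997, 0.072, -0.0]
wrist_force: [1.2, -1.0, -0.3]
opening: -0.001
grasp_force: 0.0
```

Call:
{"op": "servo_tool", "data": {
  "series": "1 0 0 0 0 0 0; 1 0 0 0 0 0 0"
}}

```text
time_s: 1.27
eef_pos: [0.5942, -0.208, 0.3251]
eef_rot: [-0.0, 0.997, 0.074, -0.001]
wrist_force: [-0.7, 0.1, -0.7]
opening: 0.003
grasp_force: 0.0
```

```bash
python3 - <<'E'
from h import *
W=[(-58,85,225,0)]
for th in (.38,.3,.22,.15,.08,.03,0,-.02): W.append((round(95-175*np.cos(th)+25*np.sin(th)),85,round(115+175*np.sin(th)+25*np.cos(th)),0))
rel(W)
E
```

```text
t 1.27 tip case mm [-18.9 107.8 300.1] F [-0.7  0.1 -0.7] open 0.0 q [-0.52  0.26  1.38 -0.    1.51  0.9 ]
(-58, 85, 225, 0) -> [ 0.0392 -0.0226  0.0751] [-0.1  0.1  0.3]
(-58, 85, 203, 0) -> [ 0.0392 -0.0226  0.0971] [-0.1  0.1  0.3]
(-65, 85, 191, 0) -> [ 0.0463 -0.0225  0.1091] [-0.1  0.1  0.3]
(-70, 85, 178, 0) -> [ 0.0513 -0.0225  0.1221] [-0.1  0.1  0.3]
(-74, 85, 166, 0) -> [ 0.0553 -0.0225  0.1341] [-0.1  0.1  0.3]
(-77, 85, 154, 0) -> [ 0.0583 -0.0224  0.1461] [-0.1  0.1  0.3]
(-79, 85, 145, 0) -> [ 0.0603 -0.0224  0.1551] [-0.1  0.1  0.3]
(-80, 85, 140, 0) -> [ 0.0613 -0.0224  0.1601] [-0.1  0.1  0.3]
(-80, 85, 136, 0) -> [ 0.0613 -0.0224  0.1641] [-0.1  0.1  0.3]
```

Call:
{"op": "servo_tool", "data": {
  "series": "1 0.039 -0.0225 0.01 0 0 0; 1 0.039 -0.0225 0.045 0 0 0; 1 0.039 -0.0225 0.075 0 0 0; 1 0.039 -0.0225 0.085 0 0 0; 1 0.04 -0.0225 0.092 0 0 0; 1 0.042 -0.0225 0.1 0 0 0; 1 0.046 -0.0225 0.109 0 0 0; 1 0.049 -0.0225 0.116 0 0 0; 1 0.051 -0.0225 0.122 0 0 0; 1 0.053 -0.0225 0.128 0 0 0; 1 0.055 -0.0225 0.134 0 0 0; 1 0.0565 -0.0225 0.14 0 0 0"
}}

```text
time_s: 2.27
eef_pos: [0.647, -0.1806, 0.1867]
eef_rot: [0.001, 0.997, 0.072, 0.001]
wrist_force: [0.6, -2.6, 3.1]
opening: 0.001
grasp_force: 1.6
```

```bash
python3 - <<'E'
from h import *
rel([(-79,85,145,0),(-80,85,140,0)])
E
```

```text
t 2.27 tip case mm [-75.2  88.3 161.7] F [ 0.6 -2.6  3.1] open 0.0 q [-0.45  0.45  1.41 -0.    1.28  0.98]
(-79, 85, 145, 0) -> [ 0.0038 -0.0033  0.0167] [ 0.1 -0.1  0. ]
(-80, 85, 140, 0) -> [ 0.0048 -0.0033  0.0217] [ 0.1 -0.1  0. ]
```

Call:
{"op": "servo_tool", "data": {
  "series": "1 0.0015 -0.002 0.005 0 0 0; 1 0.0025 -0.002 0.01 0 0 0; 1 0.0035 -0.002 0.014 0 0 0; 1 0.004 -0.002 0.017 0 0 0; 1 0.004 -0.002 0.018 0 0 0; 1 0.004 -0.002 0.018 0 0 0"
}}

```text
time_s: 2.77
eef_pos: [0.6493, -0.1768, 0.1676]
eef_rot: [-0.001, 0.997, 0.072, -0.0]
wrist_force: [0.4, 0.5, 1.3]
opening: -0.003
grasp_force: 0.4
```

```bash
python3 - <<'E'
from h import *
rel([(-79,85,145,0),(-80,85,140,0)])
E
```

```text
t 2.77 tip case mm [-77.9  84.8 142.6] F [0.4 0.5 1.3] open -0.0 q [-0.44  0.48  1.41  0.    1.26  0.98]
(-79, 85, 145, 0) -> [ 0.0011  0.0001 -0.0024] [-0.1  0.   0. ]
(-80, 85, 140, 0) -> [0.0021 0.0001 0.0026] [-0.1  0.   0. ]
```

Nearly shut, so I'll press 1 mm at a time until the rim stops it.

Call:
{"op": "servo_tool", "data": {
  "series": "1 0.0005 0 0.001 0 0 0; 1 0.0005 0 0.002 0 0 0; 1 0.001 0 0.003 0 0 0; 1 0.001 0 0.003 0 0 0; 1 0.001 0 0.003 0 0 0"
}}

```text
time_s: 3.18
eef_pos: [0.6498, -0.1769, 0.1655]
eef_rot: [-0.0, 0.997, 0.072, -0.001]
wrist_force: [-3.8, 1.2, 6.4]
opening: 0.001
grasp_force: 3.1
```

```bash
python3 - <<'E'
from h import *
rel([(-80,85,140,0)])
E
```

```text
t 3.18 tip case mm [-78.4  84.9 140.5] F [-3.8  1.2  6.4] open 0.0 q [-0.44  0.48  1.41 -0.    1.25  0.99]
(-80, 85, 140, 0) -> [0.0016 0.     0.0005] [-0.1  0.1  0. ]
```

Call:
{"op": "servo_tool", "data": {
  "series": "1 0 0 0.001 0 0 0; 1 0 0 0.002 0 0 0; 1 0 0 0.002 0 0 0; 1 0 0 0.002 0 0 0"
}}

```text
time_s: 3.52
eef_pos: [0.6498, -0.1769, 0.1654]
eef_rot: [-0.0, 0.997, 0.072, -0.001]
wrist_force: [-10.2, 1.9, 16.1]
opening: -0.002
grasp_force: 7.8
```

```bash
python3 - <<'E'
from h import *
rel([(-80,85,140,0)])
E
```

```text
t 3.52 tip case mm [-78.4  85.  140.4] F [-10.2   1.9  16.1] open -0.0 q [-0.44  0.48  1.41 -0.    1.25  0.99]
(-80, 85, 140, 0) -> [0.0016 0.     0.0004] [-0.   0.1  0. ]
```

The lid stopped at 140.4 mm with the force rising to 16 N, so it is shut. Next I'll lift off, tilt the tool and come in behind the hasp.

```bash
python3 - <<'E'
from h import *
rel([(-78,85,280,0),(60,20,280,30),(60,0,260,30)])
E
```

```text
t 3.52 tip case mm [-78.4  85.  140.4] F [-10.2   1.9  16.1] open -0.0 q [-0.44  0.48  1.41 -0.    1.25  0.99]
(-78, 85, 280, 0) -> [-6.000e-04 -1.000e-04 -1.396e-01] [-0.   0.1  0. ]
(60, 20, 280, 30) -> [-0.1511 -0.0652 -0.136 ] [-0.  30.1  0. ]
(60, 0, 260, 30) -> [-0.1511 -0.0852 -0.116 ] [-0.  30.1  0. ]
```

Call:
{"op": "servo_tool", "data": {
  "series": "1 0 0 -0.03 0 0 0; 1 0 0 -0.07 0 0 0; 1 0 0 -0.11 0 0 0; 1 0 0 -0.14 0 0 0; 1 -0.04 -0.015 -0.14 0 7 0; 1 -0.075 -0.03 -0.14 0 14 0; 1 -0.11 -0.05 -0.14 0 21 0; 1 -0.15 -0.065 -0.136 0 28 0; 1 -0.151 -0.085 -0.13 0 30 0; 1 -0.151 -0.085 -0.116 0 30 0; 1 -0.151 -0.085 -0.116 0 30 0"
}}

```text
time_s: 4.43
eef_pos: [0.4855, -0.1127, 0.2761]
eef_rot: [-0.02, 0.964, 0.069, 0.257]
wrist_force: [0.2, 0.3, -0.1]
opening: -0.002
grasp_force: 0.0
```

```bash
cat >> h.py <<'E'
def fing(phi,tilt,rcen=50):  # tip centre so that finger just touches outer face / bend
    c,s=np.cos(phi),np.sin(phi); pin=np.array([-50,148.]); leg=np.array([-c,s]); n=np.array([s,c])
    t=np.radians(tilt); f=np.array([-np.cos(t),np.sin(t)]); up=np.array([np.sin(t),np.cos(t)])
    if phi>2.09: return pin+59*leg+3*n-8*up-11*f
    d=min((11*f)@n,(-11*f)@n)
    return pin+rcen*leg+(3-d)*n
def plan(ph,over=0):
    W=[]
    for p in ph:
        tilt=np.interp(p,[.2,1.5],[10,30]); x,z=fing(p,tilt,np.interp(p,[0,2],[46,51]))
        W.append((round(float(x)),0,round(float(z)),round(float(tilt))))
    return W
E
python3 - <<'E'
from h import *
c=ctrl.camera("scene"); cv2.imwrite("pics/b.png",cv2.resize(c["img"][140:330,60:330,::-1],None,fx=2.5,fy=2.5))
W=cloud(c); P=W[190:245,215:262].reshape(-1,3); P=P[P[:,2]>.12]; print("lid z",np.percentile(P[:,2],[5,50,95]))
m=np.zeros(W.shape[:2],bool); m[170:290,150:240]=1; P=W[m]; r=P-O; x,y,z=r@ex,r@ey,r[:,2]
k=(abs(y)<.022)&(x<.03)&(x>-.06)
for lo in np.arange(.155,.245,.01):
    q=k&(z>=lo)&(z<lo+.01)
    if q.sum()>3: print(round(lo+.005,3),np.median(x[q]).round(4),q.sum())
print(plan([2.55,2.3,2,1.7,1.57,1.3,1,.7,.4,.2,0]))
rel([(40,0,230,30),(40,0,166,30),(12,0,166,30)])
E
```

```text
lid z [0.13744482 0.14056916 0.14384759]
0.16 -0.037 201
0.17 -0.0227 187
0.18 -0.0149 43
0.23 -0.0428 27
0.24 -0.0402 124
[(6, 0, 166, 30), (-3, 0, 178, 30), (-16, 0, 189, 30), (-30, 0, 196, 30), (-38, 0, 198, 30), (-52, 0, 198, 27), (-68, 0, 194, 22), (-82, 0, 184, 18), (-91, 0, 171, 13), (-95, 0, 160, 10), (-96, 0, 153, 10)]
t 4.48 tip case mm [ 6.050e+01 -2.000e-01  2.569e+02] F [ 0.1 -0.5  0.6] open -0.0 q [-0.7  -0.31  2.1   0.45  1.03  0.55]
(40, 0, 230, 30) -> [0.0043 0.0002 0.0335] [-0.  0. -0.]
(40, 0, 166, 30) -> [-0.0276  0.0002  0.089 ] [-0.  0. -0.]
(12, 0, 166, 30) -> [-0.0034  0.0002  0.1029] [-0.  0. -0.]
```

View pics/b.png

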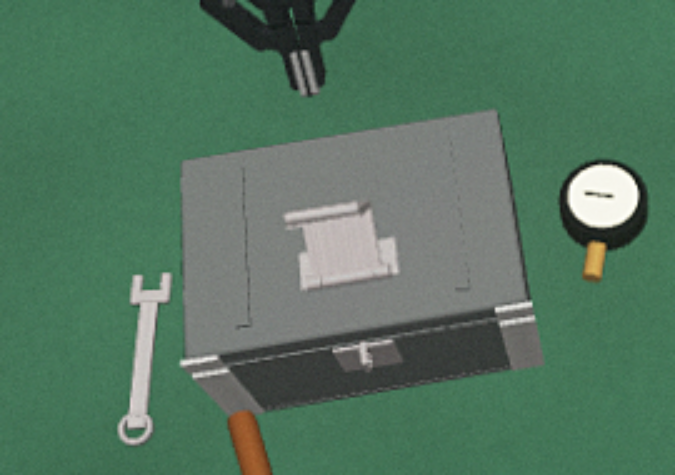

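The picture shows the lid shut. The hasp is still folded back at about crop (335, 245), and the fingertips are behind it at (305, 90). Moving in behind the bend.

Call:
{"op": "servo_tool", "data": {
  "series": "1 0 0 0.02 0 0 0; 1 -0.01 0 0.055 0 0 0; 1 -0.0275 0 0.085 0 0 0; 1 -0.0275 0 0.089 0 0 0; 1 -0.018 0 0.095 0 0 0; 1 -0.01 0 0.1 0 0 0; 1 -0.0035 0 0.103 0 0 0; 1 -0.0035 0 0.103 0 0 0"
}}

```text
time_s: 5.15
eef_pos: [0.5392, -0.1083, 0.1901]
eef_rot: [-0.018, 0.963, 0.07, 0.259]
wrist_force: [-0.1, 0.8, 0.9]
opening: -0.001
grasp_force: 0.0
```

```bash
python3 - <<'E'
from h import *
rel(plan([2.55,2.4,2.25,2.1,1.95,1.8,1.7,1.6,1.5,1.4,1.3]))
E
```

```text
t 5.15 tip case mm [  8.7   1.3 168.4] F [-0.1  0.8  0.9] open -0.0 q [-0.61 -0.06  2.09  0.51  0.77  0.51]
(6, 0, 166, 30) -> [ 0.0012 -0.0013  0.0035] [ 0.  -0.1  0.1]
(1, 0, 173, 30) -> [ 0.009  -0.0013 -0.0001] [ 0.  -0.1  0.1]
(-5, 0, 180, 30) -> [ 0.0177 -0.0013 -0.0031] [ 0.  -0.1  0.1]
(-12, 0, 185, 30) -> [ 0.0263 -0.0013 -0.0039] [ 0.  -0.1  0.1]
(-18, 0, 190, 30) -> [ 0.034  -0.0012 -0.0053] [ 0.  -0.1  0.1]
(-25, 0, 194, 30) -> [ 0.042  -0.0012 -0.0052] [ 0.  -0.1  0.1]
(-30, 0, 196, 30) -> [ 0.0474 -0.0012 -0.0044] [ 0.  -0.1  0.1]
(-36, 0, 198, 30) -> [ 0.0536 -0.0012 -0.0032] [ 0.  -0.1  0.1]
(-41, 0, 198, 30) -> [ 0.0579 -0.0012 -0.0007] [ 0.  -0.1  0.1]
(-47, 0, 199, 28) -> [ 0.0644 -0.0012  0.0015] [ 0.  -2.1  0.1]
(-52, 0, 198, 27) -> [ 0.0687 -0.0012  0.0049] [ 0.  -3.1  0.1]
```

Call:
{"op": "servo_tool", "data": {
  "series": "1 0.003 -0.001 0.0035 0 0 0; 1 0.007 -0.001 0.002 0 0 0; 1 0.011 -0.001 0 0 0 0; 1 0.0155 -0.001 -0.0015 0 0 0; 1 0.02 -0.001 -0.003 0 0 0; 1 0.024 -0.001 -0.0035 0 0 0; 1 0.0285 -0.001 -0.004 0 0 0; 1 0.0325 -0.001 -0.0045 0 0 0; 1 0.0365 -0.001 -0.005 0 0 0; 1 0.0365 -0.001 -0.005 0 0 0"
}}

```text
time_s: 5.98
eef_pos: [0.5663, -0.1027, 0.2116]
eef_rot: [-0.018, 0.963, 0.07, 0.259]
wrist_force: [-1.3, -0.0, -0.1]
opening: 0.0
grasp_force: 0.1
```

```bash
cat > look.py <<'E'
from h import *
import sys
c=ctrl.camera("scene"); cv2.imwrite(f"pics/{sys.argv[1]}.png",cv2.resize(c["img"][140:330,60:330,::-1],None,fx=2.5,fy=2.5))
rel(plan([float(a) for a in sys.argv[2:]]))
E
python3 look.py c 1.95 1.8 1.7 1.6 1.5 1.4 1.3 1.2 1.1 1.0
```

```text
t 6.03 tip case mm [-18.8  -0.3 189.9] F [ 0.1 -0.7  1. ] open -0.0 q [-0.56 -0.03  2.02  0.47  0.8   0.6 ]
(-18, 0, 190, 30) -> [-0.0006  0.0003 -0.0005] [ 0.  -0.1  0. ]
(-25, 0, 194, 30) -> [ 0.0074  0.0003 -0.0005] [ 0.  -0.1  0. ]
(-30, 0, 196, 30) -> [0.0128 0.0003 0.0003] [ 0.  -0.1  0. ]
(-36, 0, 198, 30) -> [0.019  0.0003 0.0016] [ 0.  -0.1  0. ]
(-41, 0, 198, 30) -> [0.0233 0.0004 0.0041] [ 0.  -0.1  0. ]
(-47, 0, 199, 28) -> [0.0298 0.0004 0.0062] [ 0.  -2.1  0. ]
(-52, 0, 198, 27) -> [0.0341 0.0004 0.0096] [ 0.  -3.1  0. ]
(-58, 0, 197, 25) -> [0.0397 0.0004 0.0135] [ 0.  -5.1  0. ]
(-63, 0, 196, 24) -> [0.0439 0.0004 0.017 ] [ 0.  -6.1  0. ]
(-68, 0, 194, 22) -> [0.0481 0.0004 0.0213] [ 0.  -8.1  0. ]
```

View pics/c.png

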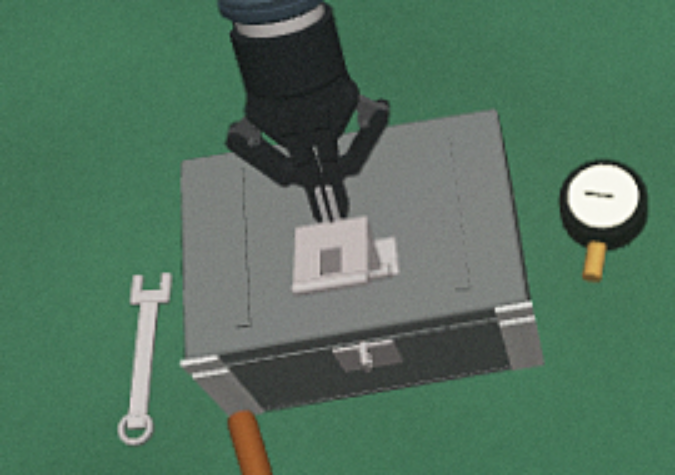

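The hasp is swinging up with the fingers behind its bend at about (330, 220), and its window is visible at (330, 262). The force is low, so I'll continue.

Call:
{"op": "servo_tool", "data": {
  "series": "1 0.004 0 -0.0005 0 0 0; 1 0.009 0 -0.0005 0 0 0; 1 0.0145 0 0 0 0 0; 1 0.021 0 0.0015 0 0 0; 1 0.0255 0 0.004 0 0 0; 1 0.032 0 0.006 0 -2 0; 1 0.036 0 0.0095 0 -3 0; 1 0.0415 0 0.0135 0 -5 0; 1 0.0455 0 0.017 0 -6 0; 1 0.05 0 0.0215 0 -8 0; 1 0.05 0 0.0215 0 -8 0"
}}

```text
time_s: 6.95
eef_pos: [0.6213, -0.0949, 0.2182]
eef_rot: [-0.013, 0.979, 0.071, 0.191]
wrist_force: [-0.3, 0.5, 1.1]
opening: 0.001
grasp_force: 0.0
```

```bash
python3 look.py d 1 .9 .8 .7 .6 .5 .4 .3 .2 .1 0
```

```text
t 7.0 tip case mm [-70.7  -0.5 194.7] F [-0.3 -0.5  0.7] open 0.0 q [-0.44  0.13  1.8   0.27  0.91  0.85]
(-68, 0, 194, 22) -> [-0.0027  0.0005 -0.0004] [ 0.  -0.1  0.1]
(-73, 0, 191, 21) -> [0.0013 0.0005 0.0043] [ 0.  -1.1  0.1]
(-78, 0, 188, 19) -> [0.0056 0.0005 0.009 ] [ 0.  -3.1  0.1]
(-82, 0, 184, 18) -> [0.0083 0.0005 0.0142] [ 0.  -4.1  0.1]
(-86, 0, 180, 16) -> [0.0113 0.0006 0.0195] [ 0.  -6.1  0.1]
(-89, 0, 176, 15) -> [0.013  0.0006 0.0244] [ 0.  -7.1  0.1]
(-91, 0, 171, 13) -> [0.0139 0.0006 0.0299] [ 0.  -9.1  0.1]
(-93, 0, 166, 12) -> [0.0143 0.0006 0.0353] [  0.  -10.1   0.1]
(-95, 0, 160, 10) -> [0.0147 0.0006 0.0418] [  0.  -12.1   0.1]
(-96, 0, 156, 10) -> [0.0141 0.0006 0.0459] [  0.  -12.1   0.1]
(-96, 0, 153, 10) -> [0.013  0.0006 0.0487] [  0.  -12.1   0.1]
```

View pics/d.png

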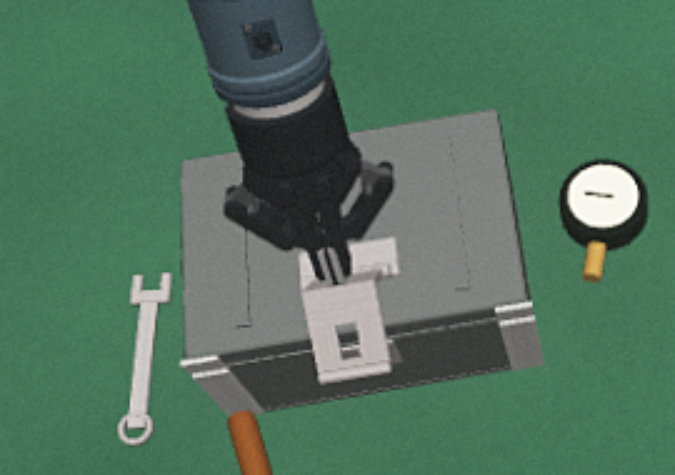

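The hasp has gone over the top. The bend is at about (335, 283), and the second leg hangs forward with its window at (347, 340). Swinging it down.

Call:
{"op": "servo_tool", "data": {
  "series": "1 0.002 0.0005 0.0045 0 -1 0; 1 0.006 0.0005 0.01 0 -3 0; 1 0.009 0.0005 0.0155 0 -4 0; 1 0.012 0.0005 0.021 0 -6 0; 1 0.0135 0.0005 0.026 0 -7 0; 1 0.014 0.0005 0.0315 0 -9 0; 1 0.0145 0.0005 0.037 0 -10 0; 1 0.0145 0.0005 0.0435 0 -12 0; 1 0.014 0.0005 0.0475 0 -12 0; 1 0.013 0.0005 0.05 0 -12 0; 1 0.013 0.0005 0.05 0 -12 0"
}}

```text
time_s: 7.92
eef_pos: [0.6503, -0.091, 0.1767]
eef_rot: [-0.006, 0.993, 0.072, 0.088]
wrist_force: [-0.2, 0.7, 5.4]
opening: -0.001
grasp_force: 2.6
```

```bash
python3 look.py e .1 0
```

```text
t 7.97 tip case mm [-95.6   0.  152.1] F [0.2 0.8 6.1] open 0.0 q [-0.36  0.33  1.6   0.1   1.06  1.03]
(-96, 0, 156, 10) -> [ 0.0012  0.     -0.0038] [ 0.  -0.2  0. ]
(-96, 0, 153, 10) -> [ 0.0006  0.     -0.0008] [ 0.  -0.2  0. ]
```

View pics/e.png

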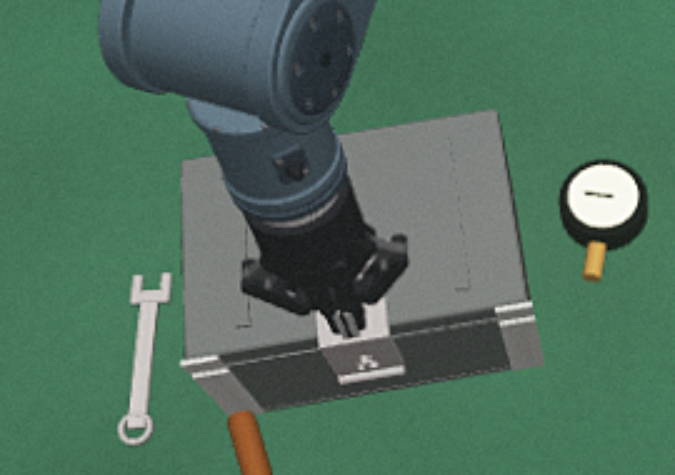

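The hasp is down, with the catch poking through its window at about (368, 362). I'll press a little more to seat it, then lift clear.

Call:
{"op": "servo_tool", "data": {
  "series": "1 0 0 0.001 0 0 0; 1 0 0 0.002 0 0 0; 1 0 0 0.0025 0 0 0; 1 0 0 0.0025 0 0 0; 1 0 0 0.0025 0 0 0"
}}

```text
time_s: 8.38
eef_pos: [0.6505, -0.091, 0.1763]
eef_rot: [-0.006, 0.993, 0.072, 0.089]
wrist_force: [-9.0, 1.3, 18.7]
opening: 0.002
grasp_force: 8.8
```

Call:
{"op": "servo_tool", "data": {
  "series": "1 0 0 -0.005 0 0 0; 1 0 0 -0.02 0 0 0; 1 -0.01 0 -0.05 0 0 0; 1 -0.04 0 -0.085 0 0 0; 1 -0.075 0 -0.11 0 0 0; 1 -0.11 0 -0.13 0 0 0; 1 -0.145 0 -0.14 0 0 0; 1 -0.18 0 -0.14 0 0 0; 1 -0.2 0 -0.14 0 0 0; 1 -0.2 0 -0.14 0 0 0; 1 -0.2 0 -0.14 0 0 0"
}}

```text
time_s: 9.3
eef_pos: [0.4303, -0.1228, 0.2762]
eef_rot: [-0.006, 0.994, 0.071, 0.088]
wrist_force: [-0.6, 0.4, 0.8]
opening: -0.0
grasp_force: 0.0
```

```bash
python3 look.py f; python3 - <<'E'
from h import *
c=ctrl.camera("scene"); W=cloud(c); r=W-O; x,y,z=r@ex,r@ey,r[...,2]
k=(abs(y)<.022)&(x<-.045)&(x>-.125)&(z>.06)
for lo in np.arange(-.115,-.05,.01):
    q=k&(x>=lo)&(x<lo+.01)
    if q.sum()>3: print("hasp x",round(lo+.005,3),"z",np.median(z[q]).round(4),q.sum())
k=(abs(abs(y)-.07)<.02)
for lo in (-.085,-.06,0,.05):
    q=k&(x>=lo)&(x<lo+.01)&(z>.1); print("lid x",lo,"z",np.median(z[q]).round(4))
E
```

```text
t 9.35 tip case mm [1.259e+02 2.000e-01 2.519e+02] F [ 0.9  0.1 -0.3] open 0.0 q [-0.63 -0.25  1.99  0.13  1.27  0.77]
hasp x -0.11 z 0.1157 362
hasp x -0.1 z 0.1512 117
hasp x -0.09 z 0.1512 103
hasp x -0.08 z 0.1516 98
hasp x -0.07 z 0.1516 93
hasp x -0.06 z 0.1513 105
hasp x -0.05 z 0.1535 101
lid x -0.085 z 0.1406
lid x -0.06 z 0.1409
lid x 0 z 0.1403
lid x 0.05 z 0.1408
```

View pics/f.png

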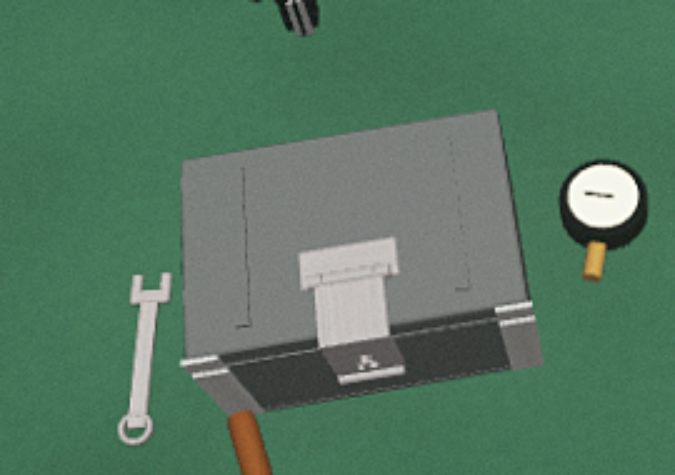

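The hasp lies flat at 151 mm from (350, 265) to the bend at (360, 340), with the catch through its window at (366, 362). The lid is level at 140.5 mm, the wrench and gauge haven't moved, and the arm is clear. Handing in.

```bash
python3 -c "
from bench import ctrl
print(ctrl.hand_in())"
```

```text
the job is handed in; nothing more can be done
None
```

The job is handed in: the lid is shut (top level at about 140.5 mm), the hasp lies flat over the catch (151 mm), the wrench and gauge are unmoved, the arm stayed well away from the flask, and it ended clear after about 9.5 s; hand-in gave no verdict.

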